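# Stand the toppled thermo-hygrometer up and slide it home against the specimen box

### The job

The white room thermo-hygrometer has toppled backwards and leans against the end of the grey specimen box. Without pinching or lifting it, first push its top forward from behind until it stands upright on its own base, clear of the box; then push it from the front along the bench until its back stands square against the middle of the end of the box, still upright with the display facing out. Leave everything else where it is and draw the hand clear.

Things in the scene. Friction and masses are not known exactly. Their poses are not given: they have to be found in the camera images.
- hygrometer: White slab-shaped thermo-hygrometer with grey display, 22 mm deep (x), 90 wide (y), 75 high (z), 0.08 to 0.17 kg. Origin at the centre of its underside; display about 11 mm towards -x, flat back 12 mm towards +x, z up through the top. It starts leaning back 0.52 rad, rear bottom edge on the bench 23 mm before the box. Within 0.28 rad of upright it drops onto its base; far past upright it falls on its face.
- hyg_top_back (a point): Middle of the hygrometer's upper back edge (12, 0, 75 mm in its frame). At the start about 65 mm above the bench, overhanging the lid of the box by about 14 mm; a fingertip fits behind it, above the lid.
- box_end (a point): Centre of the box's upright flat end on which the hygrometer leans, half way up (0, 100, 20 mm in the box's frame). The face is 130 mm wide and 40 mm high; it looks towards the robot.
- specimen_box: Closed flat grey specimen box, 138 x 200 x 40 mm (x, y, z of its own frame), fixed to the bench. Origin at the centre of its underside, z up, its y towards the robot (about world -x, within 0.3 rad). The hygrometer leans on its end face at y = +100 mm. The lid (z = 40 mm) is flat and fixed; a 200 g weight stands on it at y -40 to -20 mm.
- weight_200g: Brass-coloured check weight with a knob, 28 mm across, 46 mm high, standing on the lid of the box; origin at the centre of its underside. Leave it.
- weight_100g: Grey check weight with a knob, 22 mm across, 37 mm high, on the bench beside the hygrometer (about 120 mm to its left seen from the robot); origin at the centre of its underside. Leave it.
- jaw_insert: Grey serrated steel block, 25 x 50 x 13 mm, on the bench beside the hygrometer (about 125 mm to its right seen from the robot); origin at the centre of its underside. Leave it.
- screw_bin: Small yellow open bin of screws, 66 x 100 x 32 mm, right of the box; origin at the centre of its underside. Leave it.
- micrometer: Outside micrometer lying flat, 48 x 148 x 17 mm, on the left; origin at its underside. Leave it.
- weight_500g: Brass-coloured check weight with a knob, 38 mm across, 62 mm high, on the bench at the left; origin at the centre of its underside. Leave it.
Mind the look-alikes: they are no part of the job. Of the things that look like the hygrometer, the largest one is meant.

How it is judged:
By the outcome, as a careful person would: the job done as asked, in the order asked, and still so for the second after the job is handed in, with the robot touching nothing.
It also fails if it takes over 51 s, if anything falls off the work surface, if the arm or the gripper's body presses on something with over 40 N, if the wrist force passes 120 N, or if a joint passes its speed limit or range.

### The arm

A 6-joint arm with a two-finger parallel gripper is mounted at the origin on a cart in front of the work surface, level with it; the furniture and walls round the work are solid. World frame = base frame: x ahead of the robot, y to its left, z up, the work surface at z = 0. Lengths are in m, angles in degrees, forces in N, time in s.
With the tool pointing down it reaches from about 0.25 to 0.775 m from the base axis. Payload 8.9 kg.
Tool frame: the origin (TCP) lies at the very end of the fingers, on their centre line; the grasp point (between the pads) lies 19 mm behind it (pinch_z is the distance from the TCP to the grasp point, in m); y points along the fingers, z is the direction in which the jaws open and shut, and the axes are right-handed (so a half turn about y gives the same grasp; the last joint's range is limited). The gripper opens to 85 mm and grips with 20 to 120 N. Pads are 22 mm wide; open, the fingers measure 114 mm over their backs; the gripper's body (76 mm by 85 mm) begins 54 mm behind the grasp point. The pads swing forward as they close: fully open they stand 13 mm farther back than shut.
Start: joints at [62.894, 16.656, -8.789, 64.555, 0, 82.019], TCP at [0.172, 0.496, 0.231] pointing down, gripper open.
Joint ranges: [-144.48, 144.48], [-52.06, 99.96], [-74.48, 78.29], [-112.23, 115.85], [-86.99, 84.42], [-180, 180]. Speed limits (degrees/s): [127.2, 127.2, 159.86, 180, 180, 180].

### API

Orientations are given as [roll, pitch, yaw] about the fixed x, y, z axes, in that order (R = Rz(yaw) Ry(pitch) Rx(roll)).
In Python, from rig import get_obs, grab_frame, camera_params, job_done, pinch_z gives the robot as it stands. The module is installed in compiled form; this text tells all that it offers.
- The arm moves only by the shell command python3 -m handwheel 'ROWS' [FORCE]. ROWS is JSON, a list of rows, each a list of 7 numbers: the turn, a rotation vector about the tool's x, y, z in degrees, then the shift along the tool's x, y, z in mm, then the opening, from 0 (shut) to 1 (fully open). A call has 1 to 12 rows; each row shifts and turns the commanded pose from where the row before left it, along the tool's axes as they then stand; what a row does not reach is not made up. A row lasts 1/10 s, in which the tool goes at most 50 mm and 8.59 degrees, less where a joint would pass 70% of its speed; a pose out of reach is approached as far as the arm can. A call with a gripper value outside its range is refused whole. The fingers move at their own pace and stop on an object; FORCE is the grip in N (left out, the last holds). Time passes only in rows, so rows that do not move let the fingers close. It gives the time, the measured TCP pose, the force and the opening at its end, in the units of the state.
- get_obs(): the state, without advancing time (a new reading comes with each control period).
- grab_frame(name): name is "scene" or "top" or "wrist"; returns the picture (420x560x3 uint8, red, green, blue); there is no depth.
- camera_params(name): a dict with "mtx" (3x3 intrinsics, pixels), "dist_coeffs" ([k1, k2, p1, p2, k3] as OpenCV has them; the pictures are not rectified), "R" (3x3) and "t" (3): a world point X has camera coordinates R X + t. Camera axes: x right, y down, z forward; pixel columns grow to the right and rows downward; lengths in m; the calibration is good to about 2 mm. A picture is of the moment at which its call begins: read the wrist's pose just before it. camera_params takes no time and is no camera call; for the wrist camera it gives the pose at the moment of the call.
- job_done(): hands the job in, once; it reports no verdict.
The state is a dict: "time": time; "joint_pos": joint angles; "qvel": joint speeds; "tau": joint torques, N m; "tool_pos": TCP position; "orientation": TCP orientation; "contact_force": force on the tool from outside, world axes, zero at the start; "moment": the same for the moment, N m; "width": finger opening in m.
Only numpy, scipy, OpenCV 4.12 (cv2) and the standard library are available. Lean on these libraries where they do the work, as an engineer would, in place of code of your own. Each camera call takes 0.05 s, during which the arm holds its last target.

## Working session

There is one attempt and no reset: what is moved stays moved. The work goes in short steps, Python scripts to look and compute and a shell command to move; the robot and the scene stay as the last step left them, time stands still between calls to the robot, and variables do not carry over. Pictures are saved under pics/ and viewed, and the job is handed in when it is done.

```bash
mkdir -p pics; python3 - <<'E'
from rig import *
import cv2
o=get_obs()
for k in o: print(k,o[k])
print(pinch_z)
for n in ["scene","top"]:
    p=camera_params(n); print(n,p)
    cv2.imwrite(f"pics/{n}0.png",cv2.cvtColor(grab_frame(n),cv2.COLOR_RGB2BGR))
E
```

```text
time 0.0
joint_pos [ 6.28929407e+01  1.66872893e+01 -8.82972670e+00  6.45546794e+01
 -1.18660366e-03  8.20192653e+01]
qvel [ 0.02731422 -0.08882301  0.0411501   0.05979706  0.03512491 -0.07241484]
tau [ 8.99224324e-04 -5.37146473e+01  3.31366253e+01  1.61372084e-02
 -1.22319648e-04 -1.92338058e-05]
tool_pos [0.1718201  0.49563881 0.23075591]
orientation [-9.00711657e+01  8.77908216e-03 -1.91263293e+01]
contact_force [ 0.34809778 -0.081149    0.00872056]
moment [ 0.02053947  0.0127482  -0.02219169]
width 0.08524258827334835
0.0187
scene {'mtx': array([[386.74087717,   0.        , 285.04676904],
       [  0.        , 386.74087717, 208.67532204],
       [  0.        ,   0.        ,   1.        ]]), 'dist_coeffs': array([0.03534019, 0.        , 0.        , 0.        , 0.        ]), 'R': array([[ 0.60206042, -0.79839253, -0.00962373],
       [-0.37519945, -0.27225396, -0.88606047],
       [ 0.70480396,  0.53707275, -0.46346978]]), 't': array([-0.23407139,  0.33631732,  0.3629485 ])}
top {'mtx': array([[397.96962897,   0.        , 273.39226244],
       [  0.        , 397.96962897, 211.73357989],
       [  0.        ,   0.        ,   1.        ]]), 'dist_coeffs': array([-0.06075896,  0.        ,  0.        ,  0.        ,  0.        ]), 'R': array([[ 5.62979003e-04, -9.99879636e-01,  1.55047096e-02],
       [-9.83338130e-01, -3.37205762e-03, -1.81754648e-01],
       [ 1.81785054e-01, -1.51440481e-02, -9.83221670e-01]]), 't': array([0.16883327, 0.58780489, 1.02322891])}
```

View pics/scene0.png

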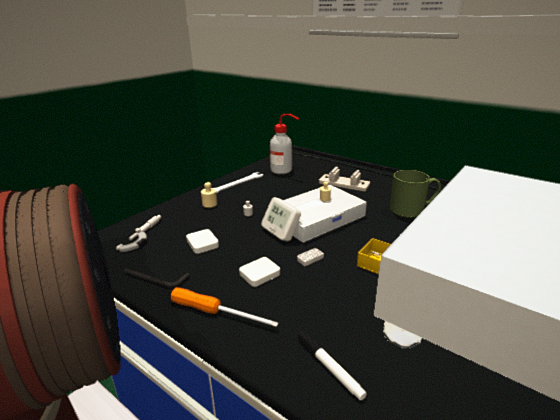

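View pics/top0.png

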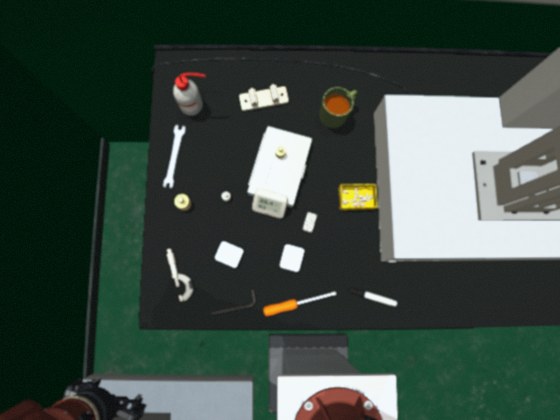

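Top view: the leaning hygrometer is at about (269,203) and the box around (280,165), with the brass weight at (280,153). Two smaller white look-alikes lie at (229,254) and (291,257). I'll zoom in for the corners.

```bash
cat > h.py <<'E'
import numpy as np, cv2
from rig import *
def ray(n,uv,P=None):
    P=P or camera_params(n)
    q=cv2.undistortPoints(np.array([[uv]],float),P["mtx"],P["dist_coeffs"])[0,0]
    R=P["R"];c=-R.T@P["t"]; d=R.T@np.array([q[0],q[1],1]); return c,d/np.linalg.norm(d)
def plane(n,uv,z,P=None):
    c,d=ray(n,uv,P); return c+d*(z-c[2])/d[2]
def proj(n,X,P=None):
    P=P or camera_params(n)
    return cv2.projectPoints(np.array(X,float).reshape(-1,3),cv2.Rodrigues(P["R"])[0],P["t"],P["mtx"],P["dist_coeffs"])[0][:,0]
def tri(a,b):
    (c1,d1),(c2,d2)=a,b
    A=np.stack([d1,-d2],1); s=np.linalg.lstsq(A,c2-c1,rcond=None)[0]
    p,q=c1+s[0]*d1,c2+s[1]*d2; return (p+q)/2,np.linalg.norm(p-q)
def crop(img,x0,y0,w,h,s,fn):
    cv2.imwrite(fn,cv2.cvtColor(cv2.resize(img[y0:y0+h,x0:x0+w],None,fx=s,fy=s,interpolation=cv2.INTER_CUBIC),cv2.COLOR_RGB2BGR))
E
python3 - <<'E'
import cv2
from h import *
t=cv2.cvtColor(cv2.imread("pics/top0.png"),cv2.COLOR_BGR2RGB)
s=cv2.cvtColor(cv2.imread("pics/scene0.png"),cv2.COLOR_BGR2RGB)
crop(t,215,110,110,110,5,"pics/topc.png"); crop(s,250,170,130,90,6,"pics/scec.png")
E
```

```text
(no output)
```

View pics/topc.png

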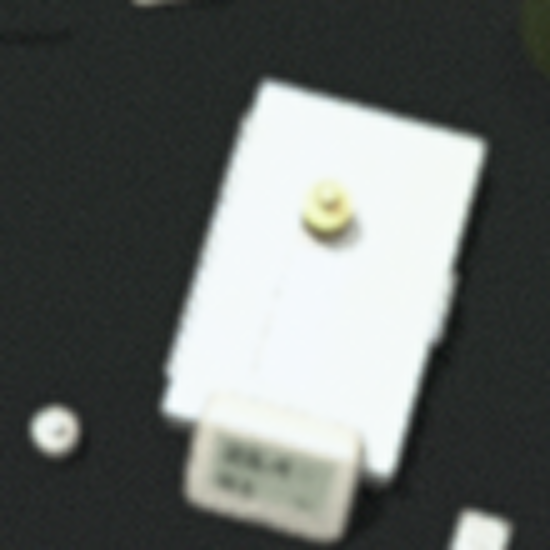

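View pics/scec.png

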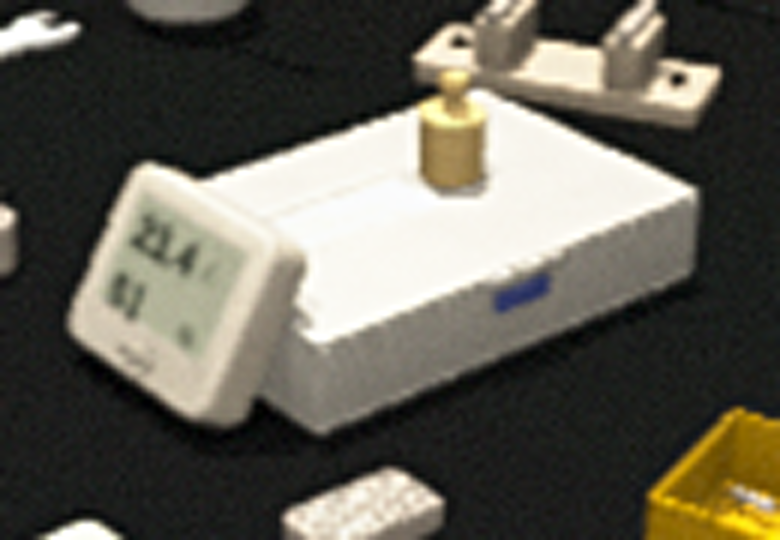

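```bash
python3 - <<'E'
from h import *
f=lambda u,v:((u+.5)/5-.5+215,(v+.5)/5-.5+110)
np.set_printoptions(precision=4,suppress=True)
C=[plane("top",f(*c),0.04) for c in [(165,412),(388,478),(487,142),(265,82)]]
for c in C: print(c)
n=(C[0]+C[1])/2; fr=(C[2]+C[3])/2; print("near mid",n,"far",fr,np.linalg.norm(n-fr),np.linalg.norm(C[0]-C[1]))
d=(fr-n);print("yaw axis",np.degrees(np.arctan2(d[1],d[0])))
e=C[0]-C[1];print("end edge",np.degrees(np.arctan2(-e[0],e[1])))
for nm,uv in dict(topL=(212,397),topR=(363,432)).items(): print(nm,plane("top",f(*uv),.065))
for nm,uv in dict(botL=(188,497),botR=(345,542)).items(): print(nm,plane("top",f(*uv),.02))
print("w200 top",plane("top",f(330,195),.086),"w100",plane("top",f(57,430),.035),"jaw corner",plane("top",f(457,520),.013))
# hyg top back mid by two views
print(proj("scene",[n,fr]))
s=lambda u,v:((u+.5)/6-.5+250,(v+.5)/6-.5+170)
print("scene lid corner near-right",plane("scene",s(322,340),.04),"far right",plane("scene",s(697,190),.04),"bottom",plane("scene",s(320,432),0))
for nm,uv in dict(a=(229,254),b=(291,257)).items(): print(nm,plane("top",uv,.015))
E
```

```text
[0.6449 0.241  0.04  ]
[0.6082 0.1182 0.04  ]
[0.8035 0.0601 0.04  ]
[0.8388 0.1865 0.04  ]
near mid [0.6266 0.1796 0.04  ] far [0.8211 0.1233 0.04  ] 0.202539767678347 0.12820307496930372
yaw axis -16.136581239407207
end edge -16.633195607332798
topL [0.6474 0.2145 0.065 ]
topR [0.6284 0.133  0.065 ]
botL [0.601  0.2286 0.02  ]
botR [0.5759 0.1411 0.02  ]
w200 top [0.7548 0.1511 0.086 ] w100 [0.6356 0.3009 0.035 ] jaw corner [0.5898 0.0779 0.013 ]
[[284.7809 216.0809]
 [348.2301 192.7201]]
scene lid corner near-right [0.6135 0.1194 0.04  ] far right [0.8029 0.0651 0.04  ] bottom [0.6141 0.1202 0.    ]
a [0.476  0.2912 0.015 ]
b [0.4682 0.121  0.015 ]
```

```bash
python3 -m handwheel '[[0,0,0,20,0,-5,0.4],[0,0,0,40,0,-11,0.4],[0,0,0,40,0,-11,0.4],[0,0,0,40,0,-11,0.4],[0,0,0,40,0,-11,0.4],[0,0,0,40,0,-11,0.4],[0,0,0,40,0,-11,0.4],[0,0,0,40,0,-11,0.4],[0,0,0,40,0,-11,0.4],[0,0,0,40,0,-11,0.4],[0,0,0,30,0,-8,0.4],[0,0,0,10,0,-2,0.4]]'
python3 - <<'E'
from h import *
import pickle
o=get_obs();print(o["tool_pos"],o["orientation"],o["width"],o["time"])
P=camera_params("wrist");im=grab_frame("wrist");pickle.dump(P,open("w1.pkl","wb"));print(P)
crop(im,0,0,560,420,1,"pics/w1.png")
E
```

```text
time: 1.3
tool_pos: [0.5335, 0.2486, 0.2306]
orientation: [-90.0, -0.0, -19.3]
contact_force: [0.3, 0.1, 0.6]
width: 0.0342
[0.53354049 0.24863087 0.23059627] [-9.00384347e+01 -1.04469242e-03 -1.92842377e+01] 0.034152928100602456 1.3
{'mtx': array([[356.28668296,   0.        , 284.12109018],
       [  0.        , 356.28668296, 206.81804464],
       [  0.        ,   0.        ,   1.        ]]), 'dist_coeffs': array([-0.01883504,  0.        ,  0.        ,  0.        ,  0.        ]), 'R': array([[ 3.30740175e-01,  9.43721781e-01, -3.68400596e-04],
       [ 9.03227403e-01, -3.16435195e-01,  2.89912100e-01],
       [ 2.73479788e-01, -9.62183282e-02, -9.57053206e-01]]), 't': array([-0.41071697, -0.44123961,  0.25646496])}
```

View pics/w1.png

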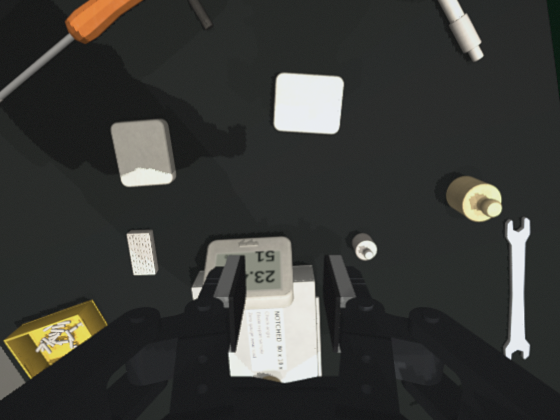

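The wrist view shows the leaning hygrometer at about (250,268). The ends of the box's near edge are at about (195,275) and (313,266).

```bash
python3 - <<'E'
from h import *
t=cv2.cvtColor(cv2.imread("pics/w1.png"),cv2.COLOR_BGR2RGB)
crop(t,180,220,155,110,5,"pics/w1c.png")
E
```

```text
(no output)
```

View pics/w1c.png

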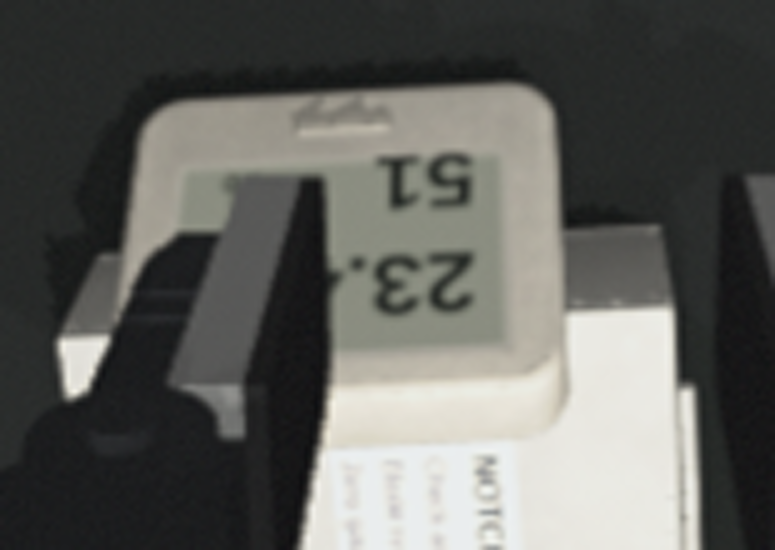

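```bash
python3 - <<'E'
from h import *
import pickle
P=pickle.load(open("w1.pkl","rb")); np.set_printoptions(precision=4,suppress=True)
f=lambda u,v:((u+.5)/5-.5+180,(v+.5)/5-.5+220)
L=plane("wrist",f(675,308),.04,P);R=plane("wrist",f(58,338),.04,P)
l=plane("wrist",f(660,228),0,P);r=plane("wrist",f(105,255),0,P)
for A,B in((L,R),(l,r)): e=A-B;print(A,B,(A+B)/2,np.linalg.norm(e),np.degrees(np.arctan2(-e[0],e[1])))
a=plane("wrist",f(335,446),.065,P);b=plane("wrist",f(530,435),.065,P)
e=b-a;print("hyg back edge",a,b,np.degrees(np.arctan2(-e[0],e[1])))
print("sides at mid: ",plane("wrist",f(122,260),.045,P),plane("wrist",f(563,230),.045,P))
print("bottom front",plane("wrist",f(200,100),.012,P),plane("wrist",f(500,85),.012,P))
E
```

```text
[0.6466 0.2423 0.04  ] [0.6105 0.1177 0.04  ] [0.6285 0.18   0.04  ] 0.12973830673315012 -16.142665862880666
[0.6477 0.2418 0.    ] [0.6118 0.1182 0.    ] [0.6297 0.18   0.    ] 0.128692630526596 -16.203100091263895
hyg back edge [0.6397 0.1716 0.065 ] [0.6501 0.2089 0.065 ] -15.568277272476044
sides at mid:  [0.5962 0.1396 0.045 ] [0.6195 0.2268 0.045 ]
bottom front [0.5795 0.1576 0.012 ] [0.5978 0.2205 0.012 ]
```

```bash
python3 -m handwheel '[[0,0,0,25,0,-6,0.4],[0,0,0,40,0,-9,0.4],[0,0,0,40,0,-9,0.4],[0,0,0,34,0,-8,0.4],[0,0,0,10,0,-2,0.4],[0,-3.1,0,0,0,0,0.4],[0,0,0,0,30,0,0.4],[0,0,0,0,40,0,0.4],[0,0,0,0,30,0,0.4],[0,0,0,0,20,0,0.4],[0,0,0,0,0,0,0.4],[0,0,0,0,0,0,0.4]]'
python3 - <<'E'
from h import *
for n in["wrist","scene"]:
  crop(grab_frame(n),0,0,560,420,1,f"pics/{n}2.png")
s=cv2.cvtColor(cv2.imread("pics/scene2.png"),cv2.COLOR_BGR2RGB);crop(s,230,100,160,150,4,"pics/scene2.png")
E
```

```text
time: 2.55
tool_pos: [0.6605, 0.1708, 0.1119]
orientation: [-90.0, 0.0, -16.0]
contact_force: [1.1, 0.4, 0.2]
width: 0.0345
```

View pics/wrist2.png

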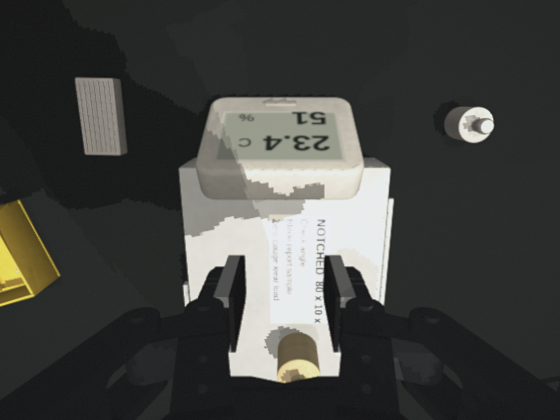

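View pics/scene2.png

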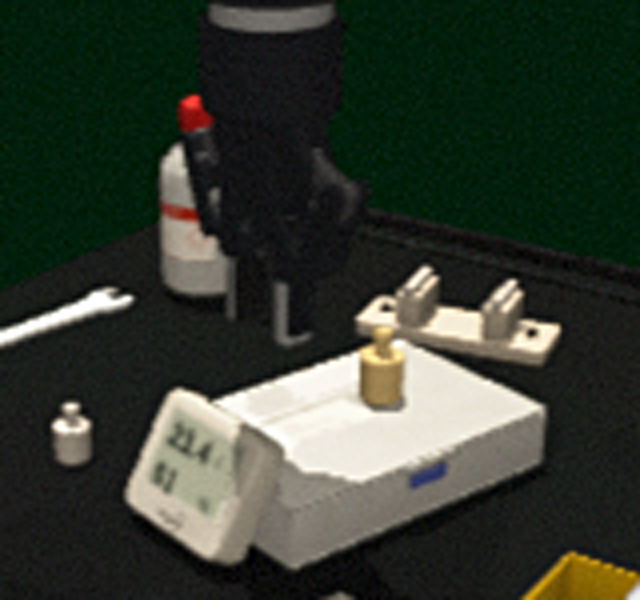

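```bash
python3 -m handwheel '[[0,0,0,4,0,-3,0.4],[0,0,0,0,20,0,0.4],[0,0,0,0,20,0,0.4],[0,0,0,0,14,0,0.4],[0,0,0,0,8,0,0.4],[0,0,0,0,4,0,0.4],[0,0,0,0,0,0,0.4],[0,0,0,0,0,0,0.4]]'
python3 - <<'E'
from h import *
for n in["wrist","scene"]:
  crop(grab_frame(n),0,0,560,420,1,f"pics/{n}3.png")
s=cv2.cvtColor(cv2.imread("pics/scene3.png"),cv2.COLOR_BGR2RGB);crop(s,240,140,130,110,5,"pics/scene3.png")
print(get_obs()["contact_force"])
E
```

```text
time: 3.45
tool_pos: [0.6646, 0.1658, 0.0461]
orientation: [-90.0, -0.1, -16.0]
contact_force: [-0.5, 0.4, -0.5]
width: 0.0343
[-0.63574969 -0.01036574  0.68447323]
```

View pics/wrist3.png

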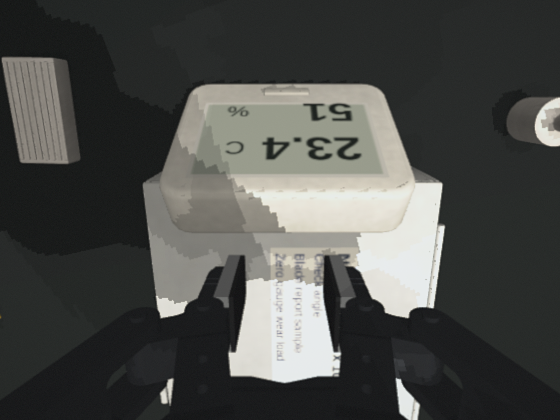

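View pics/scene3.png

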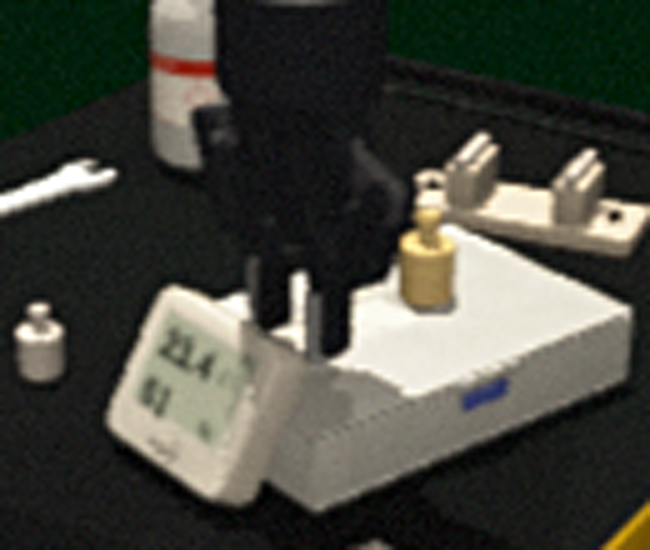

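```bash
python3 -m handwheel '[[0,0,0,-4,0,0,0.4],[0,0,0,-4,0,0,0.4],[0,0,0,-2,0,0,0.4],[0,0,0,-2,0,0,0.4],[0,0,0,-2,0,0,0.4],[0,0,0,-2,0,0,0.4],[0,0,0,-2,0,0,0.4],[0,0,0,-2,0,0,0.4],[0,0,0,-2,0,0,0.4],[0,0,0,-2,0,0,0.4],[0,0,0,-2,0,0,0.4],[0,0,0,0,0,0,0.4]]'
python3 - <<'E'
from h import *
for n in["wrist","scene"]:
  crop(grab_frame(n),0,0,560,420,1,f"pics/{n}4.png")
s=cv2.cvtColor(cv2.imread("pics/scene4.png"),cv2.COLOR_BGR2RGB);crop(s,240,140,130,110,5,"pics/scene4.png")
E
```

```text
time: 4.75
tool_pos: [0.6388, 0.1731, 0.0453]
orientation: [-90.0, 0.0, -16.0]
contact_force: [-0.1, -0.1, -0.1]
width: 0.034
```

View pics/wrist4.png

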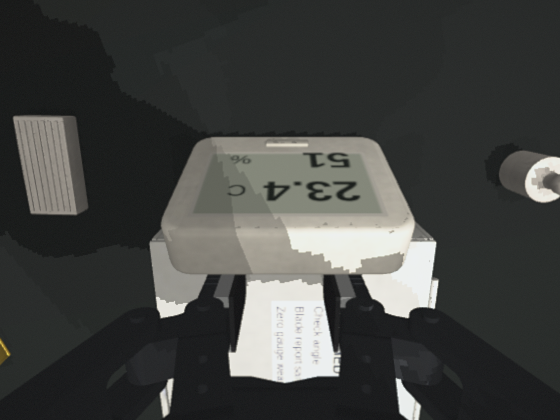

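View pics/scene4.png

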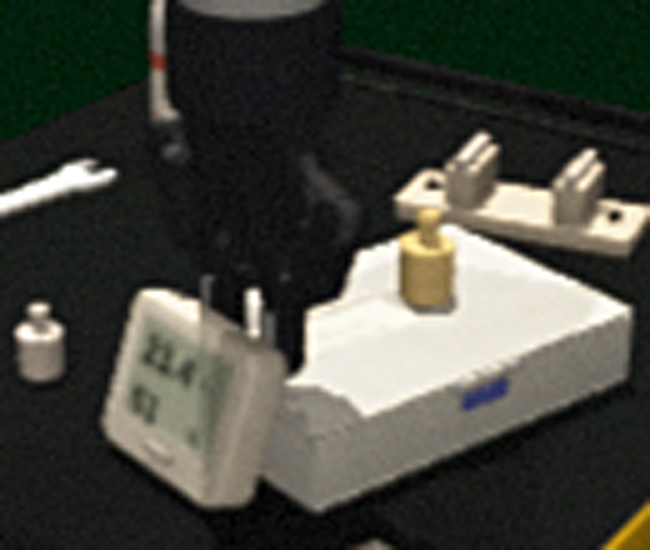

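It is tilting up and its foot is holding. I'll keep pushing slowly.

```bash
python3 -m handwheel '[[0,0,0,-1.5,0,0,0.4],[0,0,0,-1.5,0,0,0.4],[0,0,0,-1.5,0,0,0.4],[0,0,0,-1.5,0,0,0.4],[0,0,0,-1.5,0,0,0.4],[0,0,0,-1.5,0,0,0.4],[0,0,0,-1,0,0,0.4],[0,0,0,-1,0,0,0.4],[0,0,0,-1,0,0,0.4],[0,0,0,0,0,0,0.4],[0,0,0,0,0,0,0.4]]'
python3 - <<'E'
from h import *
for n in["wrist","scene"]:
  crop(grab_frame(n),0,0,560,420,1,f"pics/{n}5.png")
s=cv2.cvtColor(cv2.imread("pics/scene5.png"),cv2.COLOR_BGR2RGB);crop(s,240,140,130,110,5,"pics/scene5.png")
E
```

```text
time: 5.95
tool_pos: [0.6276, 0.1763, 0.0453]
orientation: [-90.0, -0.0, -16.0]
contact_force: [0.2, -0.2, 0.7]
width: 0.0343
```

View pics/wrist5.png

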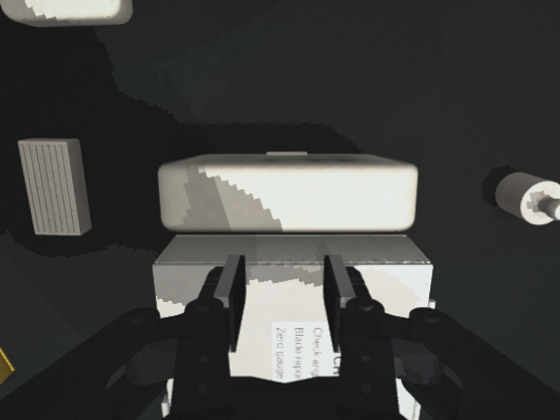

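View pics/scene5.png

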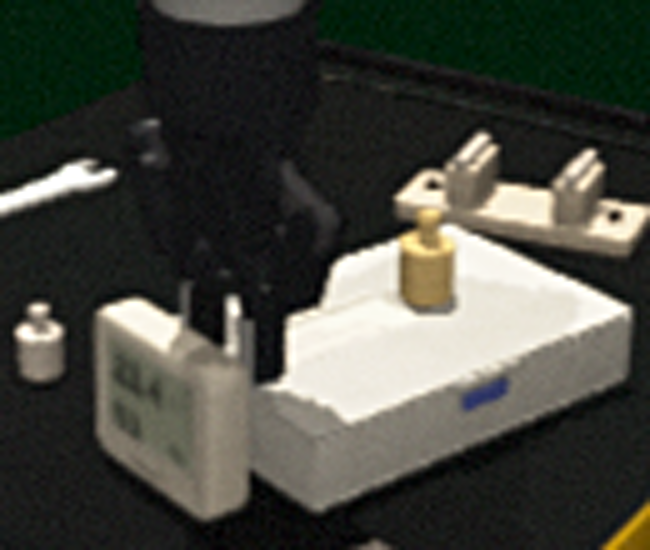

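The hygrometer now stands upright with a visible gap to the box. I'll back off, raise the hand and measure.

```bash
python3 -m handwheel '[[0,0,0,6,0,0,0.4],[0,0,0,0,-15,0,0.4],[0,0,0,0,-35,0,0.4],[0,0,0,0,-45,0,0.4],[0,0,0,0,-30,0,0.4],[0,0,0,-20,-10,0,0.5],[0,0,0,-35,0,0,0.5],[0,0,0,-35,0,0,0.5],[0,0,0,-15,0,0,0.5],[0,0,0,0,0,0,0.5],[0,0,0,0,0,0,0.5]]'
python3 - <<'E'
from h import *
import pickle
P=camera_params("wrist");pickle.dump(P,open("w6.pkl","wb"))
for n in["wrist","top"]:
  crop(grab_frame(n),0,0,560,420,1,f"pics/{n}6.png")
print(get_obs()["time"])
s=cv2.cvtColor(cv2.imread("pics/wrist6.png"),cv2.COLOR_BGR2RGB);crop(s,180,200,190,140,4,"pics/wrist6c.png")
E
```

```text
time: 7.15
tool_pos: [0.5333, 0.2036, 0.1807]
orientation: [-90.0, -0.1, -16.0]
contact_force: [-0.0, 0.5, 0.4]
width: 0.0428
7.25
```

View pics/wrist6.png

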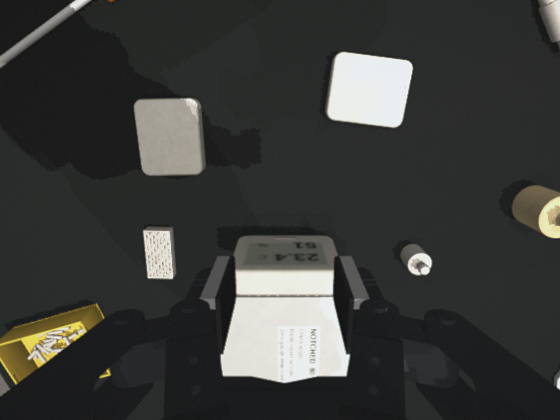

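View pics/wrist6c.png

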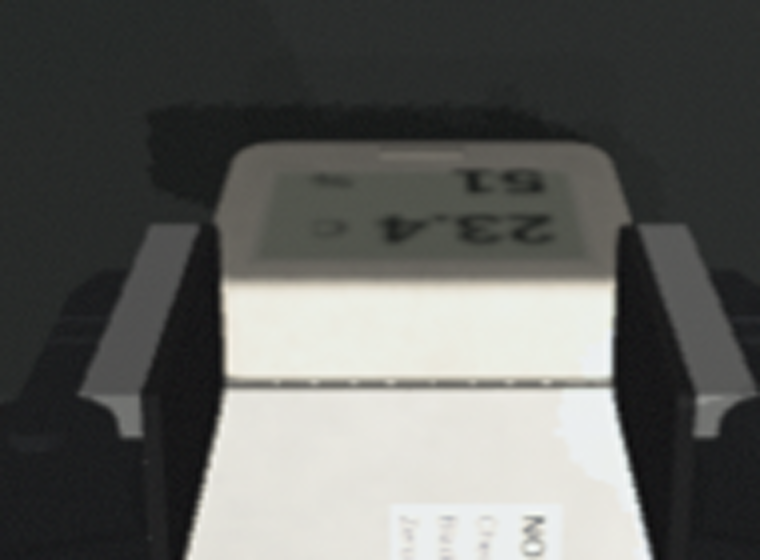

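```bash
python3 - <<'E'
from h import *
import pickle
P=pickle.load(open("w6.pkl","rb")); np.set_printoptions(precision=4,suppress=True)
f=lambda u,v:((u+.5)/4-.5+180,(v+.5)/4-.5+200)
n=np.array([.629,.180,0]);a=np.array([.960,-.279,0]);e=np.array([.279,.960,0])
def rep(nm,uv,z):
    X=plane("wrist",f(*uv),z,P); print(nm,X,"x' lat mm",1e3*(X-n)@a,1e3*(X-n)@e)
rep("front top R",(250,278),.075);rep("front top L",(590,278),.075)
rep("base R",(280,144),.0);rep("base L",(560,144),.0)
rep("back top R",(250,379),.075);rep("back top L",(590,379),.075)
rep("side R",(218,212),.04);rep("side L",(633,212),.04)
rep("notch R",(380,152),.0);rep("notch L",(466,152),.0)
rep("box edge R?",(225,387),.04);rep("box edge L?",(612,387),.04)
E
```

```text
front top R [0.5744 0.1579 0.075 ] x' lat mm -46.218421863316735 -36.43811782609211
front top L [0.5925 0.2208 0.075 ] x' lat mm -46.38209308647122 28.98698315525781
base R [0.576  0.1562 0.    ] x' lat mm -44.25408749365363 -37.59872946567079
base L [0.5948 0.2217 0.    ] x' lat mm -44.429769374811215 30.461375186894916
back top R [0.5954 0.1511 0.075 ] x' lat mm -24.21696912816106 -37.14946935963676
back top L [0.6139 0.2155 0.075 ] x' lat mm -24.380313509108 29.842528562640716
side R [0.5733 0.1469 0.04  ] x' lat mm -44.24715253399356 -47.33938890793087
side L [0.5981 0.2332 0.04  ] x' lat mm -44.473459494954085 42.4273512685636
notch R [0.5847 0.179  0.    ] x' lat mm -42.23414195081322 -13.302748950682513
notch L [0.5905 0.1991 0.    ] x' lat mm -42.287937486711876 7.635014902848276
box edge R? [0.6145 0.1348 0.04  ] x' lat mm -1.3291528852602834 -47.43318478102673
box edge L? [0.6386 0.2186 0.04  ] x' lat mm -1.5422526916139336 39.74351885270088
```

View pics/top6.png

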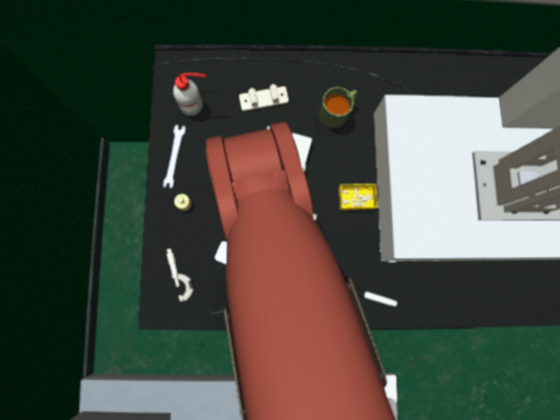

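Measured: the hygrometer is upright and parallel to the box, its back about 24 mm clear, and 2.5 mm off-centre in -lat. I'll descend in front of it.

```bash
python3 -m handwheel '[[0,0,0,0,25,1,0.5],[0,0,0,0,40,0,0.5],[0,0,0,0,40,0,0.5],[0,0,0,0,30,0,0.5],[0,0,0,0,20,0,0.5],[0,0,0,0,10,0,0.5],[0,0,0,0,3,0,0.5],[0,0,0,0,0,0,0.5],[0,0,0,0,0,0,0.5]]'
python3 - <<'E'
from h import *
for n in["wrist","scene"]:
  crop(grab_frame(n),0,0,560,420,1,f"pics/{n}7.png")
s=cv2.cvtColor(cv2.imread("pics/scene7.png"),cv2.COLOR_BGR2RGB);crop(s,210,140,150,130,4,"pics/scene7.png")
E
```

```text
time: 8.15
tool_pos: [0.5338, 0.2047, 0.0133]
orientation: [-89.9, -0.1, -16.0]
contact_force: [-0.3, 0.4, 0.9]
width: 0.0427
```

View pics/wrist7.png

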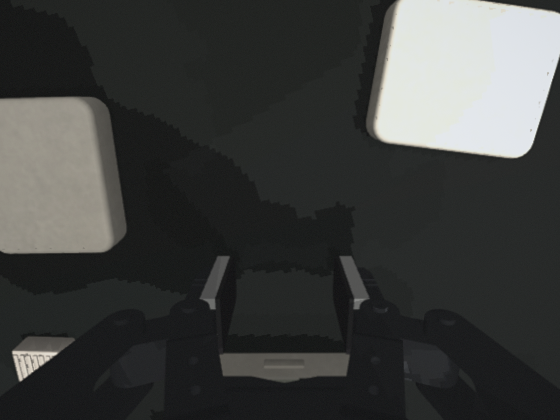

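View pics/scene7.png

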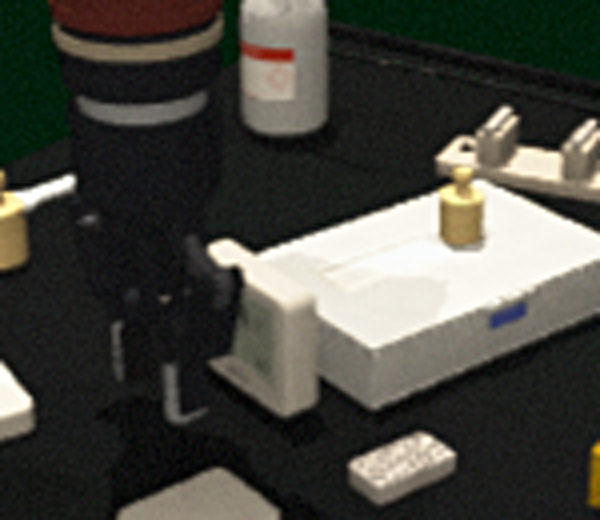

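```bash
python3 -m handwheel '[[0,0,0,10,-7,0,0.5],[0,0,0,12,0,0,0.5],[0,0,0,8,0,0,0.5],[0,0,0,4,0,0,0.5],[0,0,0,2,0,0,0.5],[0,0,0,2,0,0,0.5],[0,0,0,2,0,0,0.5],[0,0,0,2,0,0,0.5],[0,0,0,2,0,0.2,0.5],[0,0,0,2,0,0.2,0.5],[0,0,0,0,0,0,0.5]]'
python3 - <<'E'
from h import *
for n in["scene"]:
  crop(grab_frame(n),0,0,560,420,1,f"pics/{n}8.png")
s=cv2.cvtColor(cv2.imread("pics/scene8.png"),cv2.COLOR_BGR2RGB);crop(s,230,140,130,110,6,"pics/scene8.png")
E
```

```text
time: 9.35
tool_pos: [0.5772, 0.1922, 0.0193]
orientation: [-90.0, -0.0, -16.0]
contact_force: [1.0, -0.4, 0.2]
width: 0.0429
```

View pics/scene8.png

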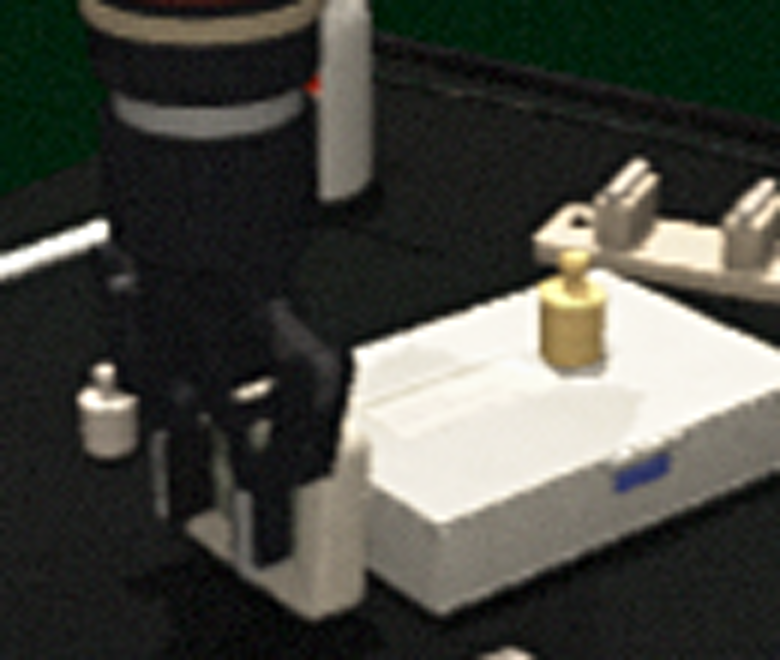

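```bash
python3 -m handwheel '[[0,0,0,2,0,0.2,0.5],[0,0,0,2,0,0.3,0.5],[0,0,0,2,0,0.2,0.5],[0,0,0,2,0,0.3,0.5],[0,0,0,2,0,0.2,0.5],[0,0,0,2,0,0.3,0.5],[0,0,0,2,0,0.2,0.5],[0,0,0,1,0,0,0.5],[0,0,0,0,0,0,0.5],[0,0,0,0,0,0,0.5]]'
python3 - <<'E'
from h import *
for n in["scene","wrist"]:
  crop(grab_frame(n),0,0,560,420,1,f"pics/{n}9.png")
s=cv2.cvtColor(cv2.imread("pics/scene9.png"),cv2.COLOR_BGR2RGB);crop(s,230,140,130,110,6,"pics/scene9.png")
E
```

```text
time: 10.4
tool_pos: [0.592, 0.1897, 0.0193]
orientation: [-90.0, -0.0, -16.0]
contact_force: [-0.6, -0.2, 0.8]
width: 0.0427
```

View pics/scene9.png

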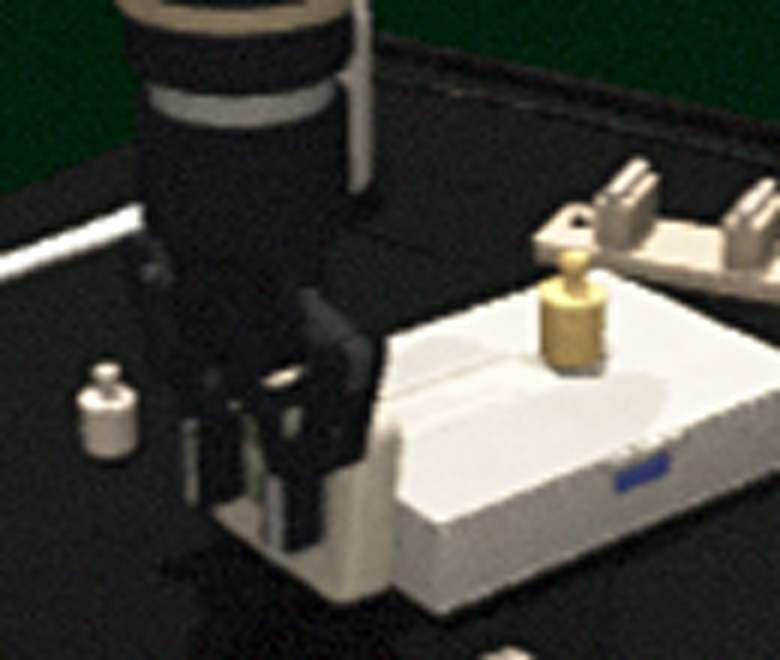

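View pics/wrist9.png

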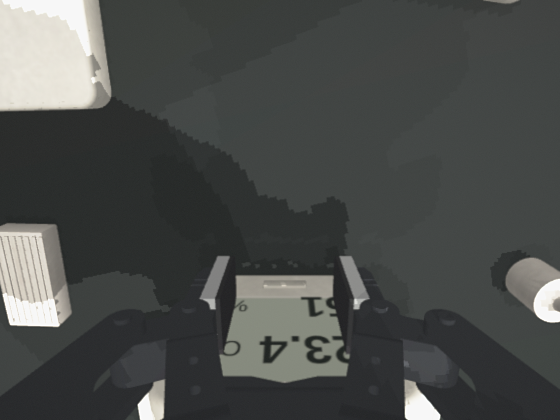

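```bash
python3 -m handwheel '[[0,0,0,1,0,0.1,0.5],[0,0,0,1,0,0.1,0.5],[0,0,0,1,0,0.1,0.5],[0,0,0,0,0,0,0.5]]'; python3 -m handwheel '[[0,0,0,1,0,0,0.5],[0,0,0,0,0,0,0.5]]'; python3 -m handwheel '[[0,0,0,1,0,0,0.5],[0,0,0,0,0,0,0.5]]'
```

```text
time: 10.9
tool_pos: [0.5947, 0.1892, 0.0191]
orientation: [-90.0, 0.0, -16.0]
contact_force: [-1.3, 0.1, -0.9]
width: 0.0425
time: 11.1
tool_pos: [0.5949, 0.1891, 0.019]
orientation: [-90.0, 0.1, -16.0]
contact_force: [-4.7, 1.3, 0.0]
width: 0.0427
time: 11.3
tool_pos: [0.5949, 0.189, 0.019]
orientation: [-90.0, 0.2, -16.0]
contact_force: [-8.6, 3.1, 3.3]
width: 0.0426
```

Force rises to about 9 N with no further motion, so it is seated against the box. I'll retreat and look.

```bash
python3 -m handwheel '[[0,0,0,-1,0,0,0.5],[0,0,0,-2,0,0,0.5],[0,0,0,-6,0,0,0.5],[0,0,0,-20,0,0,0.5],[0,0,0,-15,0,0,0.5],[0,0,0,0,-20,0,0.5],[0,0,0,0,-40,0,0.5],[0,0,0,0,-45,0,0.5],[0,0,0,0,-40,0,0.5],[0,0,0,0,-30,0,0.5],[0,0,0,0,0,0,0.5],[0,0,0,0,0,0,0.5]]'
python3 - <<'E'
from h import *
import pickle
P=camera_params("wrist");pickle.dump(P,open("w10.pkl","wb"))
for n in["wrist","scene"]:
  crop(grab_frame(n),0,0,560,420,1,f"pics/{n}10.png")
s=cv2.cvtColor(cv2.imread("pics/wrist10.png"),cv2.COLOR_BGR2RGB);crop(s,180,200,190,140,4,"pics/wrist10c.png")
s=cv2.cvtColor(cv2.imread("pics/scene10.png"),cv2.COLOR_BGR2RGB);crop(s,230,150,130,110,6,"pics/scene10c.png")
E
```

```text
time: 12.5
tool_pos: [0.5551, 0.2009, 0.195]
orientation: [-89.9, -0.1, -16.0]
contact_force: [-0.6, 0.2, -0.9]
width: 0.043
```

View pics/wrist10c.png

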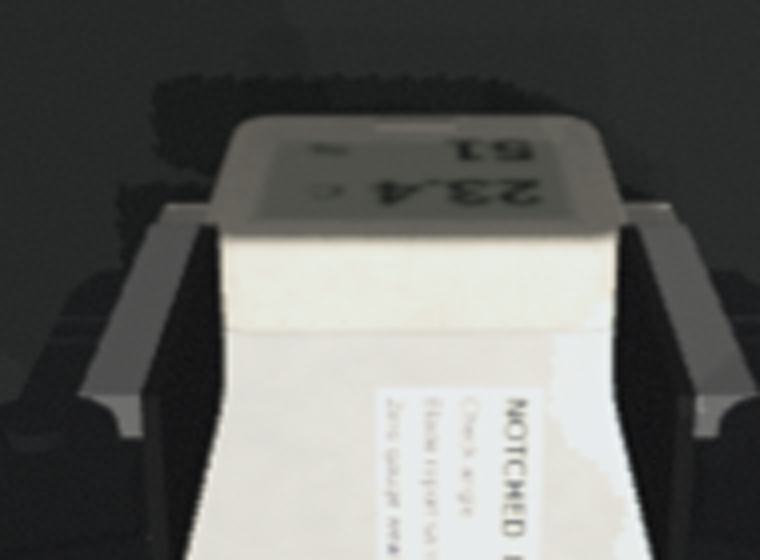

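View pics/scene10c.png

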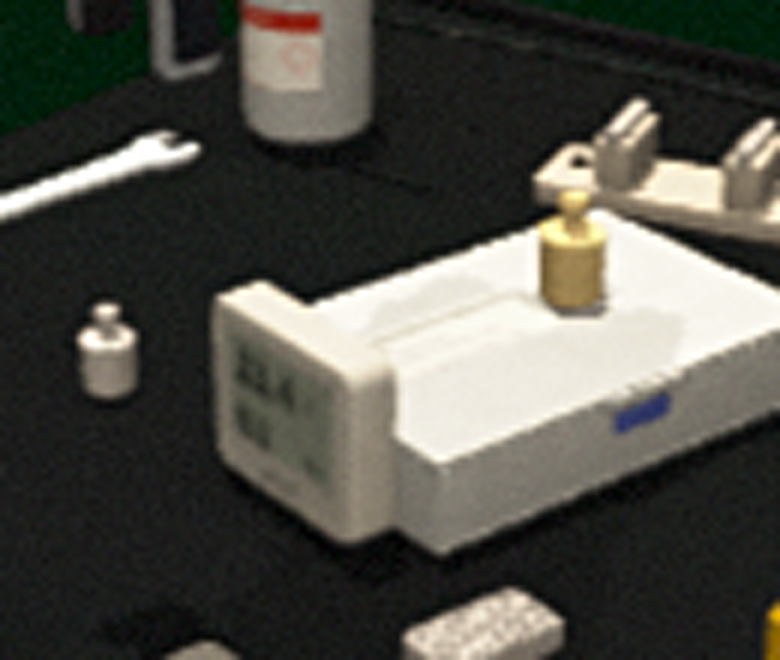

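```bash
python3 -m handwheel '[[0,0,0,-20,-10,0,1],[0,0,0,-35,-10,0,1],[0,0,0,-35,-10,0,1],[0,0,0,-20,0,0,1],[0,0,0,0,0,0,1],[0,0,0,0,0,0,1]]'
python3 - <<'E'
from h import *
import pickle
P=camera_params("wrist");pickle.dump(P,open("w11.pkl","wb"))
crop(grab_frame("wrist"),0,0,560,420,1,"pics/wrist11.png")
s=cv2.cvtColor(cv2.imread("pics/wrist11.png"),cv2.COLOR_BGR2RGB);crop(s,200,260,160,120,5,"pics/wrist11c.png")
P=pickle.load(open("w10.pkl","rb")); np.set_printoptions(precision=4,suppress=True)
f=lambda u,v:((u+.5)/4-.5+180,(v+.5)/4-.5+200)
n=np.array([.629,.180,0]);a=np.array([.960,-.279,0]);e=np.array([.279,.960,0])
def rep(nm,uv,z):
    X=plane("wrist",f(*uv),z,P); print(nm,"x' lat mm",1e3*(X-n)@a,1e3*(X-n)@e)
rep("front top R",(250,237),.075);rep("front top L",(590,235),.075)
rep("back top R",(250,331),.075);rep("back top L",(590,330),.075)
rep("base R",(280,117),0);rep("base L",(560,116),0)
rep("side R",(219,190),.055);rep("side L",(619,190),.055)
E
```

```text
time: 13.2
tool_pos: [0.4486, 0.2311, 0.2236]
orientation: [-90.0, 0.0, -16.0]
contact_force: [-0.0, 0.5, 0.0]
width: 0.0857
front top R x' lat mm -26.372917564548775 -34.47029620798645
front top L x' lat mm -26.952537682852657 34.067644465107875
back top R x' lat mm -5.154526849586887 -35.161728938798575
back top L x' lat mm -5.519572465101849 34.894575133745136
base R x' lat mm -24.10009114119106 -35.32723827846807
base L x' lat mm -24.51973861420953 35.320735207768976
side R x' lat mm -27.9520297013274 -43.303621212485616
side L x' lat mm -28.129388114732386 42.58395341976325
```

View pics/wrist11.png

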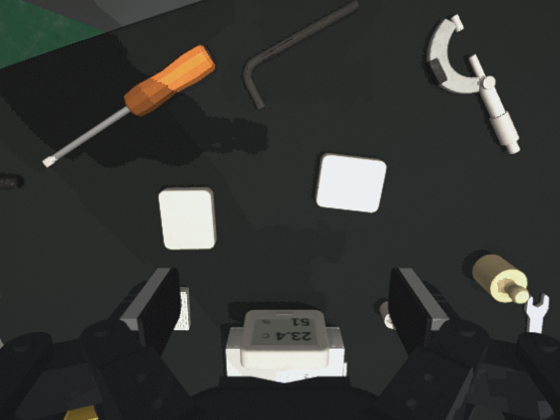

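View pics/wrist11c.png

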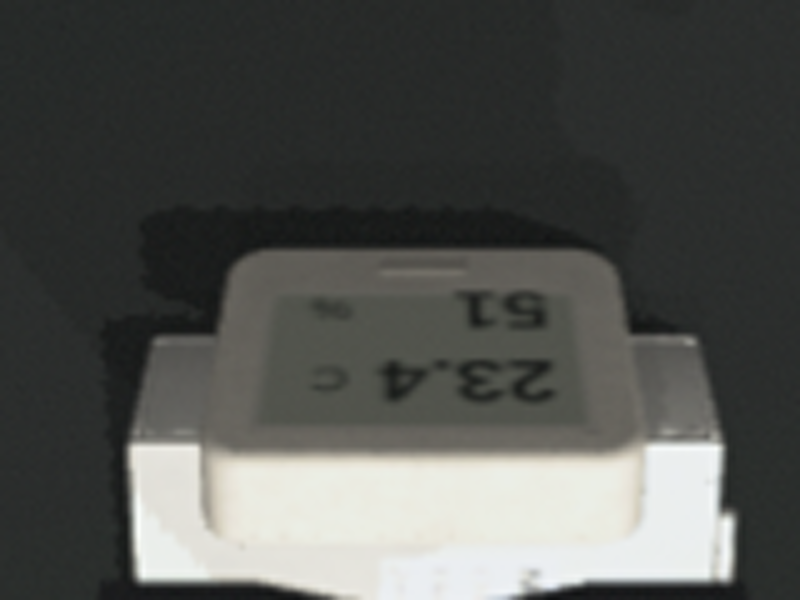

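```bash
python3 - <<'E'
from h import *
import pickle
P=pickle.load(open("w11.pkl","rb"))
f=lambda u,v:((u+.5)/5-.5+200,(v+.5)/5-.5+260)
n=np.array([.629,.180,0]);a=np.array([.960,-.279,0]);e=np.array([.279,.960,0])
def rep(nm,uv,z):
    X=plane("wrist",f(*uv),z,P); print(nm,"x' lat mm",1e3*(X-n)@a,1e3*(X-n)@e)
rep("box lid R",(129,442),.04);rep("box lid L",(722,441),.04)
rep("box foot R",(152,337),0);rep("box foot L",(700,337),0)
rep("front top R",(240,452),.075);rep("front top L",(610,450),.075)
rep("back top R",(240,545),.075);rep("back top L",(610,542),.075)
rep("base R",(270,248),0);rep("base L",(580,248),0)
c=lambda x,l,z:n+a*x/1e3+e*l/1e3+[0,0,z]
# predicted pixel of hyg back/face lines in scene crop
q=proj("scene",[c(0,-65,.04),c(0,-65,0),c(0,-45,0.04),c(0,-45,0),c(-4,-45,0),c(-4,-45,.04)])
print((q-[230,150]+.5)*6-.5)
s=cv2.cvtColor(cv2.imread("pics/scene10.png"),cv2.COLOR_BGR2RGB);crop(s,275,200,40,45,14,"pics/s10z.png")
print((q-[275,200]+.5)*14-.5)
E
```

```text
box lid R x' lat mm -0.9897926488450253 -65.11479771618062
box lid L x' lat mm -1.7074813268498996 64.24798639831693
box foot R x' lat mm 0.7465557681141206 -65.9609500240197
box foot L x' lat mm 0.28681558293511955 65.45045253282358
front top R x' lat mm -26.652371253110715 -36.746607220274775
front top L x' lat mm -27.374852723691852 35.421288600830735
back top R x' lat mm -4.49918190923688 -37.36581670260516
back top L x' lat mm -5.490067541787036 36.19158322304867
base R x' lat mm -23.90374601033087 -37.09777594113518
base L x' lat mm -24.157967755421133 35.93551770734176
[[441.96721982 464.37898717]
 [440.66775686 558.06071178]
 [407.54604385 442.60391053]
 [406.99233709 535.20151493]
 [398.61553112 538.67715432]
 [398.98907703 445.9248709 ]]
[[401.92351292 384.21763673]
 [398.89143266 602.8083275 ]
 [321.60743565 333.40912456]
 [320.31545321 549.4702015 ]
 [300.76957261 557.58002675]
 [301.64117974 341.1580321 ]]
```

View pics/s10z.png

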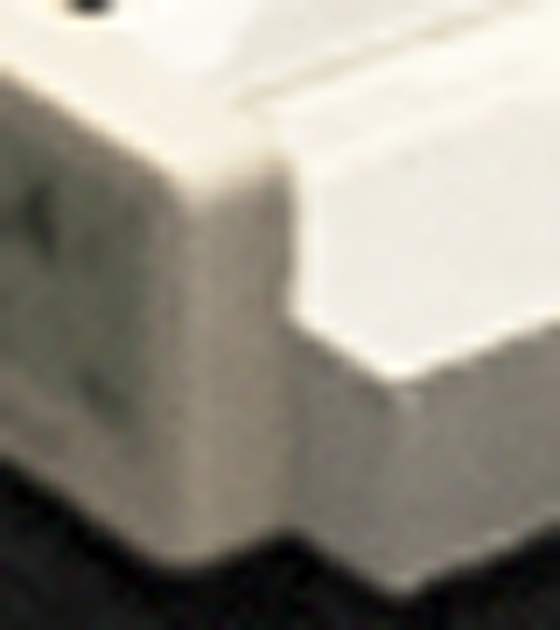

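Most readings say seated, central and square, but the scene view leaves the gap ambiguous by 1–3 mm. I'll look down behind it from above the box.

```bash
python3 -m handwheel '[[0,0,0,20,0,0,1],[0,0,0,40,0,0,1],[0,0,0,40,0,0,1],[0,0,0,40,0,0,1],[0,0,0,40,0,0,1],[0,0,0,40,0,0,1],[0,0,0,35,0,0,1],[0,0,0,20,0,0,1],[0,0,0,10,0,0,1],[0,0,0,0,0,0,1],[0,0,0,0,0,0,1]]'
python3 - <<'E'
from h import *
import pickle
P=camera_params("wrist");pickle.dump(P,open("w12.pkl","wb"))
crop(grab_frame("wrist"),0,0,560,420,1,"pics/wrist12.png")
print(get_obs()["time"])
E
```

```text
time: 14.35
tool_pos: [0.7227, 0.152, 0.223]
orientation: [-90.0, 0.1, -16.1]
contact_force: [0.2, 0.2, -0.2]
width: 0.0857
14.4
```

View pics/wrist12.png

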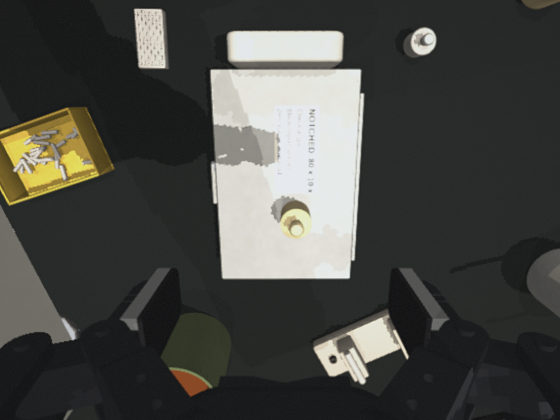

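```bash
python3 - <<'E'
from h import *
s=cv2.cvtColor(cv2.imread("pics/wrist12.png"),cv2.COLOR_BGR2RGB);crop(s,200,20,175,70,4.5,"pics/wrist12c.png")
E
```

```text
(no output)
```

View pics/wrist12c.png

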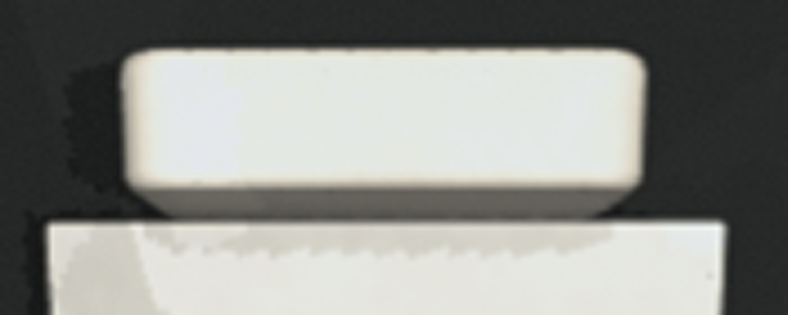

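```bash
python3 - <<'E'
from h import *
import pickle
P=pickle.load(open("w12.pkl","rb"))
f=lambda u,v:((u+.5)/4.5-.5+200,(v+.5)/4.5-.5+20)
n=np.array([.629,.180,0]);a=np.array([.960,-.279,0]);e=np.array([.279,.960,0])
c=-P["R"].T@P["t"];print("cam",1e3*(c-n)@a,1e3*(c-n)@e,c[2])
def rep(nm,uv,z):
    X=plane("wrist",f(*uv),z,P); print(nm,"x' lat mm",(1e3*(X-n)@a).round(2),(1e3*(X-n)@e).round(2))
rep("lid R",(48,222),.04);rep("lid L",(725,222),.04)
rep("front top R",(160,48),.075);rep("front top L",(610,48),.075)
rep("back top R",(160,187),.075);rep("back top L",(610,186),.075)
for z in(.04,.03,.02,.01,0): rep(f"back junction z{z}",(172,218),z);rep("   L",(600,218),z)
E
```

```text
cam 24.644318003217073 -1.1771495224271185 0.3657337115704721
lid R x' lat mm -0.59 -64.67
lid L x' lat mm -0.84 64.37
front top R x' lat mm -24.97 -37.81
front top L x' lat mm -25.11 36.64
back top R x' lat mm -3.43 -38.58
back top L x' lat mm -3.74 37.51
back junction z0.04 x' lat mm -1.29 -40.99
   L x' lat mm -1.45 40.5
back junction z0.03 x' lat mm -2.09 -42.21
   L x' lat mm -2.25 41.78
back junction z0.02 x' lat mm -2.89 -43.43
   L x' lat mm -3.05 43.06
back junction z0.01 x' lat mm -3.68 -44.65
   L x' lat mm -3.85 44.34
back junction z0 x' lat mm -4.48 -45.88
   L x' lat mm -4.65 45.62
```

The view from above suggests about 2 mm of clearance, so I'll push once more from the front to confirm the contact.

```bash
python3 -m handwheel '[[0,0,0,-25,0,0,0.5],[0,0,0,-40,0,0,0.5],[0,0,0,-40,0,0,0.5],[0,0,0,-40,0,0,0.5],[0,0,0,-25,0,0,0.5],[0,0,0,-10,0,1,0.5],[0,0,0,0,20,0,0.5],[0,0,0,0,40,0,0.5],[0,0,0,0,45,0,0.5],[0,0,0,0,45,0,0.5],[0,0,0,0,35,0,0.5],[0,0,0,0,18,0,0.5]]'; python3 -m handwheel '[[0,0,0,10,0,0,0.5],[0,0,0,10,0,0,0.5],[0,0,0,10,0,0,0.5],[0,0,0,3,0,0,0.5],[0,0,0,0,0,0,0.5]]'
```

```text
time: 15.6
tool_pos: [0.5485, 0.2026, 0.0182]
orientation: [-90.1, 0.2, -16.0]
contact_force: [-1.0, 0.3, 1.0]
width: 0.0426
time: 16.1
tool_pos: [0.5832, 0.1938, 0.0223]
orientation: [-89.9, -0.1, -16.1]
contact_force: [-0.1, -0.3, -0.0]
width: 0.043
```

```bash
python3 -m handwheel '[[0,0,0,4,0,0,0.5],[0,0,0,3,0,0,0.5],[0,0,0,2,0,0,0.5],[0,0,0,1,0,0,0.5],[0,0,0,0,0,0,0.5]]'; for i in 1; do python3 -m handwheel '[[0,0,0,1,0,0,0.5],[0,0,0,0,0,0,0.5]]'; done;  python3 -m handwheel '[[0,0,0,1,0,0,0.5],[0,0,0,0,0,0,0.5]]';  python3 -m handwheel '[[0,0,0,1,0,0,0.5],[0,0,0,0,0,0,0.5]]'
```

```text
time: 16.6
tool_pos: [0.5913, 0.1913, 0.0213]
orientation: [-90.0, 0.0, -16.0]
contact_force: [0.2, 0.3, 0.2]
width: 0.0425
time: 16.8
tool_pos: [0.5923, 0.191, 0.0213]
orientation: [-90.0, 0.0, -16.0]
contact_force: [-0.7, 1.4, 0.1]
width: 0.0426
time: 17.0
tool_pos: [0.5933, 0.1907, 0.0213]
orientation: [-90.0, -0.0, -16.0]
contact_force: [-0.1, 0.2, 0.5]
width: 0.0426
time: 17.2
tool_pos: [0.5943, 0.1904, 0.0213]
orientation: [-90.0, -0.0, -16.0]
contact_force: [-0.3, -0.2, 0.0]
width: 0.0426
```

```bash
python3 -m handwheel '[[0,0,0,1,0,0,0.5],[0,0,0,0,0,0,0.5]]'; python3 -m handwheel '[[0,0,0,0.5,0,0,0.5],[0,0,0,0,0,0,0.5]]'; python3 -m handwheel '[[0,0,0,1,0,0,0.5],[0,0,0,0,0,0,0.5]]';  python3 -m handwheel '[[0,0,0,1,0,0,0.5],[0,0,0,0,0,0,0.5],[0,0,0,0,0,0,0.5]]'
```

```text
time: 17.4
tool_pos: [0.5952, 0.1902, 0.0213]
orientation: [-90.0, 0.0, -16.0]
contact_force: [-0.4, -0.2, -0.2]
width: 0.0426
time: 17.6
tool_pos: [0.5953, 0.1901, 0.0213]
orientation: [-90.0, 0.0, -16.0]
contact_force: [-1.9, 0.5, 0.7]
width: 0.0423
time: 17.8
tool_pos: [0.5954, 0.19, 0.0212]
orientation: [-90.0, 0.1, -16.0]
contact_force: [-5.8, 1.9, 4.6]
width: 0.0423
time: 18.1
tool_pos: [0.5953, 0.19, 0.021]
orientation: [-90.0, 0.2, -16.0]
contact_force: [-9.7, 4.0, 5.7]
width: 0.0425
```

The hard stop is at the same place (TCP x' = -35 mm both times), so the back is against the box and it did not drift. I'll withdraw.

```bash
python3 -m handwheel '[[0,0,0,-1,0,0,0.5],[0,0,0,-2,0,0,0.5],[0,0,0,-3,0,0,0.5],[0,0,0,-15,0,0,0.5],[0,0,0,-20,0,0,0.5],[0,0,0,0,-30,0,0.5],[0,0,0,0,-45,0,0.5],[0,0,0,0,-45,0,0.5],[0,0,0,0,-40,0,0.5],[0,0,0,-40,-20,0,0.5],[0,0,0,-40,0,20,0.5],[0,0,0,-40,0,20,0.5]]'; python3 -m handwheel '[[0,0,0,-20,0,40,0.5],[0,0,0,0,0,40,0.5],[0,0,0,0,0,40,0.5],[0,0,0,0,0,40,0.5],[0,0,0,0,0,20,0.5],[0,0,0,0,0,0,0.5],[0,0,0,0,0,0,0.5]]'
python3 - <<'E'
from h import *
for n in["top","scene"]: crop(grab_frame(n),0,0,560,420,1,f"pics/{n}13.png")
s=cv2.cvtColor(cv2.imread("pics/scene13.png"),cv2.COLOR_BGR2RGB);crop(s,240,170,130,90,6,"pics/scene13c.png")
E
```

```text
time: 19.3
tool_pos: [0.4536, 0.2728, 0.2024]
orientation: [-89.9, -0.1, -16.1]
contact_force: [-0.4, 0.5, -0.3]
width: 0.0428
time: 20.0
tool_pos: [0.4842, 0.4508, 0.2009]
orientation: [-90.0, -0.0, -16.0]
contact_force: [0.1, -0.1, -0.4]
width: 0.0427
```

View pics/top13.png

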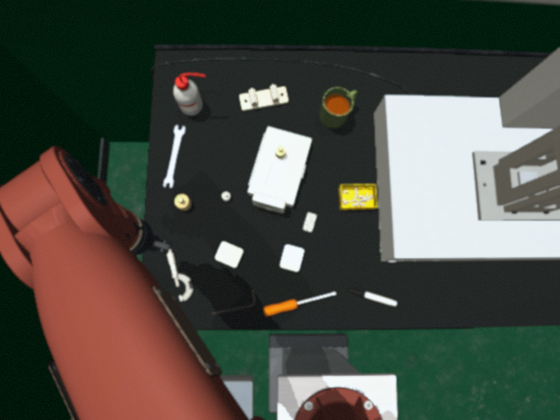

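View pics/scene13c.png

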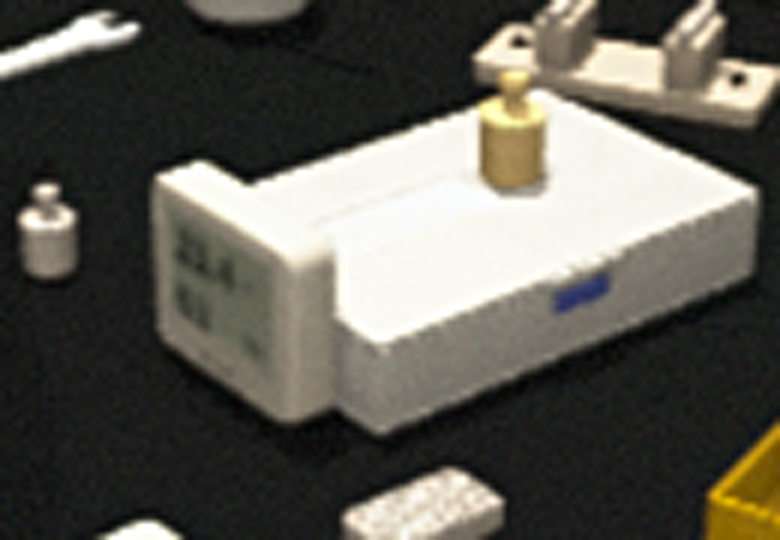

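The hygrometer stands upright at the middle of the box end with the display facing out, near (272,200) in the top view. The other objects are at their original pixels and the hand is well clear. I'm handing it in.

```bash
python3 -c "
from rig import *
job_done(); print(get_obs()['time'])"
```

```text
the job is handed in; nothing more can be done
the job is handed in; nothing more can be done
```

The hygrometer now stands upright with its back against the middle of the box's end, display facing out, and the job is handed in at about 20 s on the robot's clock. I pushed its top forward from behind with two partly open fingers until it stood on its base about 23 mm clear of the box. Then I pushed it low from the front along the bench.

**What agreed at the end:**
- **Position:** it is within about 0.5 mm of the middle of the end face and within about 0.5° of square.
- **Contact with the box:** two separate pushes stopped hard at the same place, with about 9 to 10 N.
- **Everything else:** in the last pictures nothing else appears to have moved, and the hand was well clear, with readings under 1 N.

**What disagreed:** camera readings of the back against the box still suggest a gap of about 2 mm. That is about the size of the calibration error. I trusted the repeated hard stop and left it there.

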